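# Draw the kiln tray out to its stops with the draw hook

## Task

Take the draw hook from its rest, put its finger down through the loop on the front of the kiln tray and gently draw the tray out along its rails until both its front corners rest against the stops, without straining the hook, touching the tray with the gripper or shifting the glass lying on it. Then unhook, leaving the tray at the stops, and lay the hook back in both forks of its rest. Leave the other things on the bench alone.

Things in the scene. Friction and masses are not known exactly. Their poses are not given: they have to be found in the camera images.
- hook: draw hook, 0.18 kg: wooden handle 20 x 20 mm square, 86 mm long (grip it across its sides, from above, firmly), on an 8 mm steel bar. Origin at the handle's middle on the bar's axis; x along the bar to the hooked end, z up as it lies in the rest. The bar ends at x = 140 mm, bent down into a finger 8 mm thick, 26 mm deep below the axis; the tail runs to a ball at x = -88 mm.
- hook_tip (a point): lower end of the hook's finger (hook frame: x 140 mm, y 0, z -26 mm)
- tray: flat dark steel kiln tray with a white inner plate, 200 mm (x) x 160 mm (y), rim 14 mm high, 0.3 to 0.65 kg, loose on the kiln's rails with 2 mm play at each side; it drags with about 1 to 4 N. Origin under its centre; -x is its front, looking out of the kiln mouth: the way it is drawn.
- tray_eye (a point): centre of the opening of the steel loop lying flat on the tray's front (tray frame: x -114 mm, y 0, z 11 mm). The opening is 16 mm wide (y) and runs from 8 mm before this point to 14 mm behind it, where the tray's front is; loop of 6 mm rod, its top 3 mm above this point. Under it is free air down to the bench, 66 mm lower.
- kiln: fixed bench-top glass kiln, 240 mm deep, 270 mm wide, 260 mm high, mouth open; above it, from 156 mm up, the raised lift door stands out to x = -14 mm and its bar to -25 mm. Origin on the bench under the middle of the mouth; -x points out of the mouth. Two steel angle rails carry the tray: seat 55 mm above the bench, guide flanges at y = +-82 to 86 mm rising to 73 mm, running out of the mouth to x = -155 mm.
- kiln_mouth (a point): middle of the mouth's sill, between the rails (kiln frame: x 0, y 0, z 55 mm). On the rails before it are clamped two rigid steel stop dogs (16 mm thick, at y = +-56 to 100 mm, 98 mm high). Where they are set differs and is not measured: the tray's front corners meet them 40 to 112 mm from the start, felt as a sharp rise of the pull above the steady drag. More than 30 N between hook and tray is too much.
- rest: fixed steel rest for the hook. Origin on the bench under its middle; the hook lies along its x axis, hooked end to +x, its bar in two forks at x = -66 and +76 mm, each 6 mm thick with a slot 13 mm wide that flares to about 30 mm at 82 mm above the bench. Lying home, the hook's origin is at x 0 (within some mm), y 0, z 60 mm in this frame.
- nugget_a: flat-backed glass nugget about 20 mm across and 9 mm high lying loose on the tray, origin under its centre, at x -45 mm, y 30 mm in the tray's frame
- nugget_b: flat-backed glass nugget about 20 mm across and 9 mm high lying loose on the tray, origin under its centre, at x -30 mm, y -35 mm in the tray's frame
- nugget_c: flat-backed glass nugget about 20 mm across and 9 mm high lying loose on the tray, origin under its centre, at x 30 mm, y 5 mm in the tray's frame
- stone: bystander: grey abrasive stone, 26 x 98 x 20 mm, on the bench; origin under its centre
- tin: bystander: low round brass-coloured tin, 62 mm across, 24 mm high; origin under its centre
- oil_bottle: bystander: small bottle of cutter oil, 35 mm across, 73 mm high; origin under its centre
- pliers: bystander: hand pliers, 58 x 168 x 13 mm, lying on the bench; origin under their centre

How it is judged:
On the way, in this order (a step that is already met when the one before it is completed fails the run):
1. the hook's finger is down through the tray's loop, the tray not yet at the stops (x of hook_tip in the frame of tray_eye between -0.009 and 0.013 m and y of hook_tip in the frame of tray_eye between -0.009 and 0.009 m and z of hook_tip in the frame of tray_eye below -0.005 m), for 0.1 s.
2. the tray has been drawn out until both front corners are at the stop dogs, within 2 mm, the hook still in the loop (horizontal distance between tray_c0 and stop_dogs_c0 below 0.0118 m and horizontal distance between tray_c1 and stop_dogs_c1 below 0.0118 m and z of hook_tip in the frame of tray_eye below -0.003 m and horizontal distance between hook_tip and tray_eye below 0.015 m), for 0.2 s.
At the end, for the whole second after the job is handed in: Both front corners of the tray are within 2 mm of the stop dogs, the tray flat on its rails; the hook lies released and still in both forks of its rest, hooked end the same way as at first, within 16 mm along and 5 mm across its home place (horizontal distance between tray_c0 and stop_dogs_c0 below 0.0118 m and horizontal distance between tray_c1 and stop_dogs_c1 below 0.0118 m and x of hook in the frame of rest between -0.016 and 0.016 m and y of hook in the frame of rest between -0.005 and 0.005 m and z of hook in the frame of rest between 0.055 and 0.065 m and angle between the x axis of hook and the x axis of rest, either way round below 0.06 rad and x of hook_tip in the frame of rest above 0.1 m and linear speed of each of tray, hook below 0.01 m/s and contact force between the fingers and hook below 0.1 N and height (world z) of tray below 0.058 m); the robot touches nothing.
It fails at once if the hook bears on the tray with more than 30 N (contact force between hook and tray above 30 N).
It fails at once if the gripper or arm touches the tray (contact force between any of the fingers, the arm and tray above 0.5 N).
It fails at once if a glass nugget has shifted more than 10 mm on the tray (x of nugget_a in the frame of tray below -0.055 m or x of nugget_a in the frame of tray above -0.035 m or y of nugget_a in the frame of tray below 0.02 m or y of nugget_a in the frame of tray above 0.04 m or x of nugget_b in the frame of tray below -0.04 m or x of nugget_b in the frame of tray above -0.02 m or y of nugget_b in the frame of tray below -0.045 m or y of nugget_b in the frame of tray above -0.025 m or x of nugget_c in the frame of tray below 0.02 m or x of nugget_c in the frame of tray above 0.04 m or y of nugget_c in the frame of tray below -0.005 m or y of nugget_c in the frame of tray above 0.015 m).
It fails at once if a bystander has been moved more than 15 mm (distance of any of stone, tin, oil_bottle, pliers from where it was at the start of the episode above 0.015 m).
It also fails if it takes over 64 s, if anything falls off the work surface, if the arm or the gripper's body presses on something with over 40 N, if the wrist force passes 120 N, or if a joint passes its speed limit or range.

## Robot

A 6-joint arm with a two-finger parallel gripper is mounted at the origin on a cart in front of the work surface, level with it; the furniture and walls round the work are solid. World frame = base frame: x ahead of the robot, y to its left, z up, the work surface at z = 0. Lengths are in m, angles in rad, forces in N, time in s.
With the tool pointing down it reaches from about 0.325 to 0.875 m from the base axis. Payload 4.4 kg.
Tool frame: the origin (TCP) lies between the finger pads; the fingertips stand 11 mm ahead of it and the grasp point (between the pads) lies 8 mm behind it; z points along the fingers, y is the line along which they close (so a half turn about z gives the same grasp; the last joint's range is limited). The gripper opens to 85 mm and grips with 20 to 120 N. Pads are 22 mm wide; open, the fingers measure 114 mm over their backs; the gripper's body (76 mm by 85 mm) begins 54 mm behind the grasp point. The pads swing forward as they close: fully open they stand 13 mm farther back than shut.
Start: joints at [1.016, 0.207, 1.542, -0, 1.393, -0.15], TCP at [0.226, 0.529, 0.242] pointing down, gripper open.
Joint ranges: [-2.73, 2.73], [-0.86, 2.22], [0.23, 2.46], [-1.11, 4.25], [0.08, 2.63], [-2.82, 2.82]. Speed limits (rad/s): [2.79, 2.79, 3.14, 3.14, 3.14, 3.14].

## Interface

Orientations are given as [roll, pitch, yaw] about the fixed x, y, z axes, in that order (R = Rz(yaw) Ry(pitch) Rx(roll)).
In Python, from rig import sensors, optics, order gives the robot as it stands.
- The arm moves only by the tool jog_arm, never from a script. Its argument "motion" is a list of rows, each a list of 3 entries, a list of its own where there are three numbers: the opening, from -1 (shut) to 1 (fully open), so that 0 is half open, then the shift along the world's x, y, z in cm, then the turn about the world's z in rad. In form: [[gripper, [x, y, z], twist], ...]. A call has exactly 5 rows; each row shifts and turns the commanded pose from where the row before left it; what a row does not reach is not made up. A row lasts 1/12 s, in which the tool goes at most 41.7 mm and 7.16 degrees, less where a joint would pass 70% of its speed; a pose out of reach is approached as far as the arm can. A call with a gripper value outside its range is refused whole. The fingers move at their own pace and stop on an object; "newtons" is the grip in N (left out, the last holds). Time passes only in rows, so rows that do not move let the fingers close, or fill a call up. It gives the time, the measured TCP pose, the force, the opening and the grip force at its end, in the units of the state.
- sensors.sense(): the state, without advancing time (a new reading comes with each control period).
- optics.camera(name): name is "scene" or "top"; returns a dict with "color" (400x640x3 uint8, red, green, blue), "range_z" (400x640 float32, m along the optical axis (not along the pixel's ray), 0 where there is no reading), "mtx" (3x3 intrinsics, pixels), "world_from_camera" (4x4, takes a point from camera to world coordinates). Camera axes: x right, y down, z forward; pixel columns grow to the right and rows downward; lengths in m; the calibration is good to about 2 mm. A picture is of the moment at which its call begins.
- order.job_done(): hands the job in; it is judged then, once.
The state is a dict: "t": time; "qpos": joint angles; "qvel": joint speeds; "tau": joint torques, N m; "eef_pos": TCP position; "tcp_rot": TCP orientation; "contact_force": force on the tool from outside, world axes, zero at the start; "torque": the same for the moment, N m; "width": finger opening in m; "gripper_force": force on a finger pad.
Only numpy, scipy, OpenCV 4.12 (cv2) and the standard library are available. Lean on these libraries where they do the work, as an engineer would, in place of code of your own. Each camera call takes 0.05 s, during which the arm holds its last target. There are 200 camera calls.

## Working session

There is one attempt and no reset: what is moved stays moved. The work goes in short steps, Python scripts to look and compute and a tool call to move; the robot and the scene stay as the last step left them, time stands still between calls to the robot, and variables do not carry over. Pictures are saved under pics/ and viewed, at most 10 in all, crops included, and the job is handed in when it is done.

Besides the shell and the picture viewer there is one more tool, called after "Request:" as name([rows], argument=value, ...), one row to a line, values as JSON. jog_arm: Moves the arm, as the interface text tells. Its arguments: {"type":"object","properties":{"motion":{"type":"array","items":{"type":"array"}},"newtons":{"type":"number"}},"required":["motion"]}

```bash
mkdir -p pics; cat > h.py <<'E'
import numpy as np, cv2
from rig import sensors, optics, order
def cam(n):
    d=optics.camera(n); K=d["mtx"]; T=d["world_from_camera"]; z=d["range_z"]
    v,u=np.mgrid[0:z.shape[0],0:z.shape[1]]
    P=np.stack([(u-K[0,2])/K[0,0]*z,(v-K[1,2])/K[1,1]*z,z],-1)@T[:3,:3].T+T[:3,3]
    P[z==0]=np.nan
    return d,P
def ray(d,u,v,h):
    K=d["mtx"];T=d["world_from_camera"]
    r=T[:3,:3]@np.array([(u-K[0,2])/K[0,0],(v-K[1,2])/K[1,1],1]); return T[:3,3]+r*(h-T[2,3])/r[2]
def save(n,im): cv2.imwrite("pics/"+n+".png",im[...,::-1])
E
python3 - <<'E'
from h import *
for n in("scene","top"):
    d,P=cam(n); save(n+"0",d["color"]); np.savez(n+"0",P=P,c=d["color"],K=d["mtx"],T=d["world_from_camera"])
    print(n,d["world_from_camera"].round(3).tolist(),d["mtx"][0,0])
print(sensors.sense())
E
```

```text
scene [[0.9, -0.304, 0.313, 0.109], [-0.436, -0.611, 0.66, -0.784], [-0.01, -0.731, -0.683, 0.929], [0.0, 0.0, 0.0, 1.0]] 452.087738298848
top [[0.446, -0.709, 0.546, -0.192], [-0.895, -0.342, 0.287, -0.321], [-0.017, -0.617, -0.787, 1.048], [0.0, 0.0, 0.0, 1.0]] 427.7615638240291
{'t': 0.1, 'qpos': array([ 1.01550194e+00,  2.07365484e-01,  1.54280642e+00, -2.17398367e-05,
        1.39348720e+00, -1.50500511e-01]), 'qvel': array([ 0.00107364, -0.00038269, -0.00495404,  0.00157895, -0.0001099 ,
       -0.00049691]), 'tau': array([-1.84067044e-04, -3.84090221e+01, -2.92547929e+01, -6.57158398e-05,
        4.83484939e-03, -2.58247844e-06]), 'eef_pos': array([0.22611983, 0.52796126, 0.24122663]), 'tcp_rot': array([-3.13954636e+00, -2.88679601e-04,  2.73680234e+00]), 'contact_force': array([ 0.14825247,  0.84924297, -0.39646375]), 'torque': array([-0.00200682, -0.04214832,  0.08241662]), 'gripper_force': 0.0, 'width': 0.0852756231286734}
```

View pics/scene0.png

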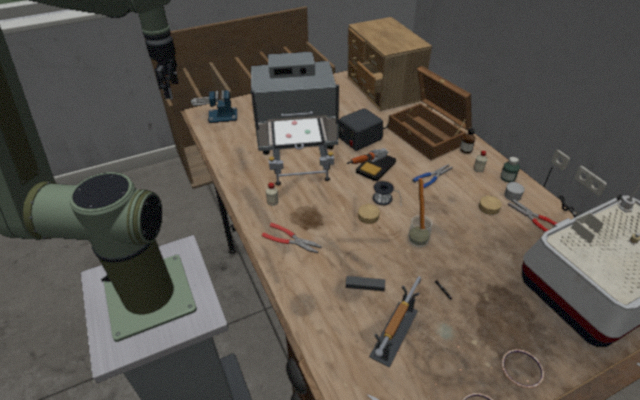

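View pics/top0.png

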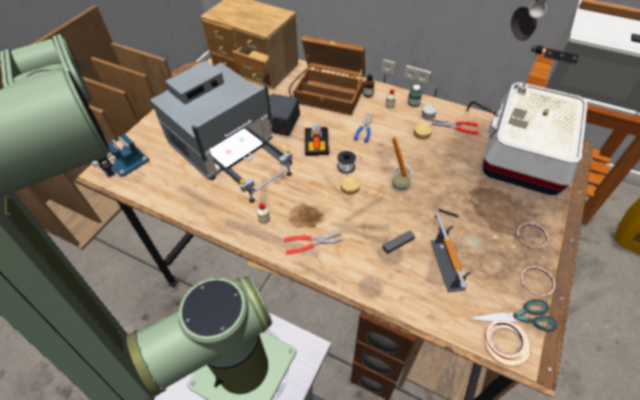

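The scene view shows the kiln at (295,90), the tray at (298,132), the stop dogs at (278,165) and (327,160), and the rest with the hook at (400,320). In the top view the tray is at (237,147) and the hook at (450,250). I'll zoom in next.

```bash
python3 - <<'E'
from h import *
s=np.load("scene0.npz");t=np.load("top0.npz")
def crop(c,x,y,w,h): return cv2.resize(c[y:y+h,x:x+w],(400,300),interpolation=cv2.INTER_CUBIC)
a=np.vstack([np.hstack([crop(s["c"],355,270,100,75+20)if 0 else crop(s["c"],345,270,124,93),crop(s["c"],240,100,120,90)]),
 np.hstack([crop(t["c"],400,200,124,93),crop(t["c"],195,120,120,90)])])
save("crop0",a)
for nm,d in(("s",s),("t",t)):
    c=d["c"].astype(int);P=d["P"]
    hsv=cv2.cvtColor(d["c"],cv2.COLOR_RGB2HSV)
    m=(hsv[...,0]>5)&(hsv[...,0]<20)&(hsv[...,1]>150)&(P[...,2]>.05)&(P[...,2]<.09)&(P[...,0]>.2)
    n,l,st,ce=cv2.connectedComponentsWithStats(m.astype(np.uint8))
    for i in range(1,n):
        if st[i,4]>20:
            q=P[l==i]; w=cv2.PCACompute(q[:,:2].astype(np.float32),None)[1][0]
            print(nm,"orange",ce[i].round(),st[i,4],q.mean(0).round(4),w,np.median(q[:,2]))
    m=(c.min(-1)>180)&(P[...,2]>.04)&(P[...,2]<.09)
    n,l,st,ce=cv2.connectedComponentsWithStats(m.astype(np.uint8))
    for i in range(1,n):
        if st[i,4]>100:
            q=P[l==i]; r=cv2.minAreaRect(q[:,:2].astype(np.float32))
            print(nm,"white",ce[i].round(),st[i,4],np.median(q,0).round(4),r)
E
```

```text
s orange [467. 139.] 30 [1.0676 0.1242 0.0561] [0.0283068 0.9995993] 0.055661630423465114
s orange [422. 222.] 35 [ 0.7013 -0.1417  0.0724] [0.167043   0.98594964] 0.07213772550320308
s white [296. 131.] 876 [0.5773 0.4129 0.0605] ((0.5809440612792969, 0.415449321269989), (0.13903585076332092, 0.14512909948825836), 71.39533996582031)
t orange [225.  58.] 182 [0.959  0.6941 0.0703] [0.22274995 0.9748757 ] 0.07090384974742864
t orange [334.  67.] 280 [1.0841 0.2767 0.0743] [-0.12671699  0.9919389 ] 0.07306463465154994
t orange [257.  73.] 24 [0.9187 0.516  0.0837] [0.23870565 0.971092  ] 0.08460622453617106
t orange [330.  95.] 236 [0.9472 0.2255 0.0563] [-0.33519685  0.94214815] 0.0569367437359507
t orange [368.  84.] 41 [1.0656 0.1245 0.0589] [0.02137458 0.99977154] 0.05880157668074648
t orange [403. 171.] 44 [ 0.6985 -0.1418  0.0697] [0.15120235 0.9885028 ] 0.06929568250106927
t orange [452. 254.] 225 [ 0.4769 -0.357   0.0681] [0.8285519 0.5599122] 0.06888430256639366
t white [235. 147.] 991 [0.5688 0.3868 0.0608] ((0.5663241147994995, 0.3852696120738983), (0.11368034780025482, 0.15752768516540527), 70.33391571044922)
```

View pics/crop0.png

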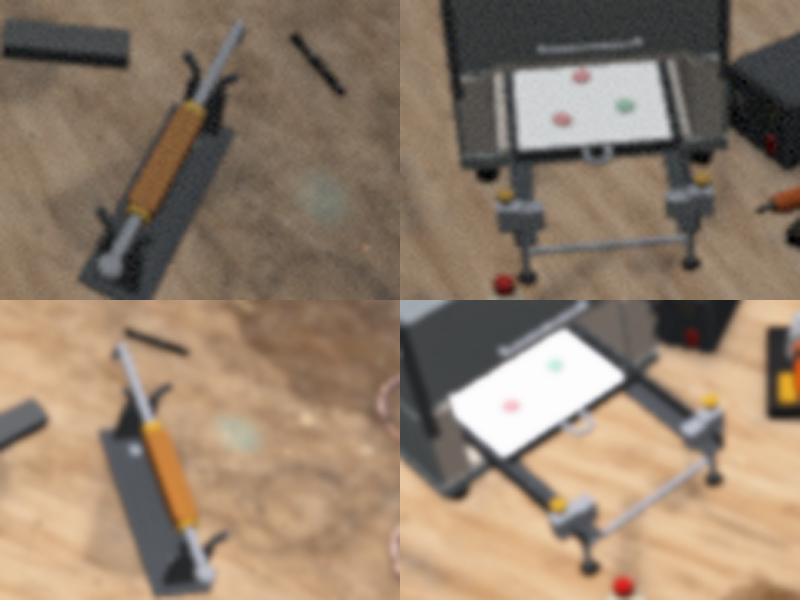

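The crops show the hook's ball at the near end and its finger at the far end (scene about (418,278), top about (437,307→214)). The tray loop is at scene (299,146) and top (248,157), with the dogs and a low crossbar in front, and the red-capped bottle near the left dog.

```bash
cat > m.py <<'E'
from h import *
s=np.load("scene0.npz");t=np.load("top0.npz")
def R(d,u,v,h): return ray({"mtx":d["K"],"world_from_camera":d["T"]},u,v,h)
loops={"s":(299.4,146),"t":(248.4,156.8)}
for nm,d in(("s",s),("t",t)):
    c=d["c"];P=d["P"];hsv=cv2.cvtColor(c,cv2.COLOR_RGB2HSV)
    near=(np.hypot(P[...,0]-.477,P[...,1]+.357)<.12)
    m=near&(hsv[...,0]>3)&(hsv[...,0]<22)&(hsv[...,1]>120)&(P[...,2]>.045)&(P[...,2]<.09)
    n,l,st,ce=cv2.connectedComponentsWithStats(m.astype(np.uint8)); i=1+st[1:,4].argmax()
    v,u=np.where(l==i); q=P[l==i]; top=q[q[:,2]>.062]
    r=cv2.minAreaRect(top[:,:2].astype(np.float32)); print(nm,"handle n",len(q),"rect",r,"z",np.percentile(q[:,2],[5,50,95]))
    m=near&(P[...,2]>.045)&(P[...,2]<.09); a=P[m]
    vx,vy,x0,y0=cv2.fitLine(top[:,:2].astype(np.float32),cv2.DIST_HUBER,0,.01,.01).ravel()
    if vx<0:vx,vy=-vx,-vy
    pr=(a[:,:2]-[x0,y0])@[vx,vy]; la=(a[:,:2]-[x0,y0])@[-vy,vx]
    k=abs(la)<.012
    print("  line",x0,y0,np.degrees(np.arctan2(vy,vx)),"extent",pr[k].min(),pr[k].max(),"handle extent",*np.percentile((q[:,:2]-[x0,y0])@[vx,vy],[1,99]))
    # plate
    m=(c.astype(int).min(-1)>150)&(P[...,2]>.04)&(P[...,2]<.09)&(np.hypot(P[...,0]-.57,P[...,1]-.4)<.15)
    n,l,st,ce=cv2.connectedComponentsWithStats(m.astype(np.uint8)); i=1+st[1:,4].argmax()
    cn=max(cv2.findContours((l==i).astype(np.uint8),0,2)[0],key=len)
    h=cv2.convexHull(cn); ap=cv2.approxPolyDP(h,3,True)[:,0]
    print("  plate",[(tuple(p.tolist()),R(d,*p,.0605)[:2].round(4).tolist()) for p in ap])
    print("  loop",R(d,*loops[nm],.066).round(4))
    q=P[(P[...,2]>.088)&(P[...,2]<.104)&(np.hypot(P[...,0]-.5,P[...,1]-.25)<.13)]
    lab=q[:,0]>q[:,0].mean()
    for b in(0,1): print("  dog",len(q[lab==b]),np.median(q[lab==b],0).round(3))
    m=((hsv[...,0]<6)|(hsv[...,0]>172))&(hsv[...,1]>140)&(P[...,2]>.05)&(P[...,2]<.08)&(P[...,0]<.6)
    q=P[m]; print("  redcap",len(q),np.median(q,0))
E
python3 m.py
```

```text
s handle n 343 rect ((0.48447859287261963, -0.3576611876487732), (0.0978073701262474, 0.019922863692045212), 33.26238250732422) z [0.06555757 0.06937651 0.07255713]
  line 0.48160505 -0.36001876 33.587418 extent -0.09257740669240833 0.11737588245808175 handle extent -0.04458614715472956 0.0507895649861448
  plate [((316, 119), [0.6701, 0.4497]), ((320, 140), [0.6281, 0.3296]), ((276, 143), [0.492, 0.3791]), ((275, 121), [0.5369, 0.5026])]
  loop [0.5511 0.3224 0.066 ]
  dog 22 [0.436 0.262 0.097]
  dog 24 [0.606 0.205 0.096]
  redcap 22 [0.39739098 0.17722337 0.07212878]
t handle n 282 rect ((0.48200899362564087, -0.35781440138816833), (0.0969386026263237, 0.020833268761634827), 32.45372772216797) z [0.05812714 0.06873213 0.07295372]
  line 0.47843513 -0.358339 34.034184 extent -0.09339250186776578 0.11920198608681906 handle extent -0.04406881711014493 0.05145617716574667
  plate [((261, 141), [0.6303, 0.3263]), ((251, 159), [0.5464, 0.3124]), ((227, 166), [0.4879, 0.3645]), ((211, 150), [0.5243, 0.4517]), ((243, 129), [0.6537, 0.4119])]
  loop [0.5469 0.3215 0.066 ]
  dog 25 [0.433 0.263 0.097]
  dog 21 [0.602 0.206 0.098]
  redcap 26 [0.39393642 0.17873814 0.07149168]
```

Request:
jog_arm([
  [1, [1.0, -3.5, 0], -0.086],
  [1, [1.0, -3.5, 0], -0.086],
  [1, [1.0, -3.5, 0], -0.086],
  [1, [1.0, -3.5, 0], -0.086],
  [1, [1.0, -3.5, 0], -0.086],
])

```text
t: 0.52
eef_pos: [0.2762, 0.3518, 0.2417]
tcp_rot: [-3.141, 0.0, 2.303]
contact_force: [1.0, -0.8, 0.0]
width: 0.0853
gripper_force: 0.0
```

Request:
jog_arm([
  [1, [1.0, -3.5, 0], -0.086],
  [1, [1.0, -3.5, 0], -0.086],
  [1, [1.0, -3.5, 0], -0.086],
  [1, [1.0, -3.5, 0], -0.086],
  [1, [1.0, -3.5, 0], -0.086],
])

```text
t: 0.93
eef_pos: [0.3261, 0.1769, 0.242]
tcp_rot: [-3.141, 0.0, 1.873]
contact_force: [1.3, -0.7, 0.7]
width: 0.0854
gripper_force: 0.0
```

Request:
jog_arm([
  [1, [1.0, -3.5, 0], -0.086],
  [1, [1.0, -3.5, 0], -0.086],
  [1, [1.0, -3.5, 0], -0.086],
  [1, [1.0, -3.5, 0], -0.086],
  [1, [1.0, -3.5, 0], -0.086],
])

```text
t: 1.35
eef_pos: [0.3762, 0.0018, 0.2421]
tcp_rot: [3.141, -0.0, 1.442]
contact_force: [1.0, 0.3, 0.3]
width: 0.0856
gripper_force: 0.0
```

Request:
jog_arm([
  [1, [1.0, -3.5, 0], -0.086],
  [1, [1.0, -3.5, 0], -0.086],
  [1, [1.0, -3.5, 0], -0.086],
  [1, [1.0, -3.5, 0], -0.086],
  [1, [1.0, -3.5, 0], -0.086],
])

```text
t: 1.77
eef_pos: [0.4262, -0.1732, 0.2418]
tcp_rot: [-3.141, -0.0, 1.012]
contact_force: [1.6, 0.2, 0.3]
width: 0.0852
gripper_force: 0.0
```

Request:
jog_arm([
  [1, [1.0, -3.5, 0], -0.086],
  [1, [1.0, -3.5, 0], -0.086],
  [1, [1.0, -3.5, 0], -0.086],
  [1, [1.0, -3.5, 0], -0.086],
  [1, [0, 0, 0], -0.086],
])

```text
t: 2.18
eef_pos: [0.4671, -0.3175, 0.2412]
tcp_rot: [3.139, 0.001, 0.578]
contact_force: [-0.2, 0.1, -0.3]
width: 0.0853
gripper_force: 0.0
```

Request:
jog_arm([
  [0.3, [0.8, -2.0, -3.0], 0.008],
  [0.3, [0.75, -2.0, -3.0], 0],
  [0.3, [0, 0, -3.0], 0],
  [0.3, [0, 0, -3.0], 0],
  [0.3, [0, 0, -2.5], 0],
])

```text
t: 2.6
eef_pos: [0.4808, -0.3509, 0.0942]
tcp_rot: [-3.138, 0.001, 0.594]
contact_force: [-0.0, -0.3, -0.2]
width: 0.0556
gripper_force: 0.0
```

Request:
jog_arm([
  [0.3, [0, 0, -2.0], 0],
  [0.3, [0, 0, -1.5], 0],
  [0.3, [0, 0, -0.7], 0],
  [0.3, [0, 0, 0], 0],
  [0.3, [0, 0, 0], 0],
])

```text
t: 3.02
eef_pos: [0.482, -0.3514, 0.0553]
tcp_rot: [-3.141, 0.0, 0.595]
contact_force: [0.8, -0.2, 0.4]
width: 0.0554
gripper_force: 0.0
```

```bash
python3 - <<'E'
from h import *
ims=[]
for n,b in(("scene",(345,230,160,120)),("top",(380,180,160,120))):
    d,P=cam(n); x,y,w,h=b; ims.append(cv2.resize(d["color"][y:y+h,x:x+w],(400,300),interpolation=cv2.INTER_CUBIC))
save("g1",np.hstack(ims))
E
```

```text
(no output)
```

View pics/g1.png

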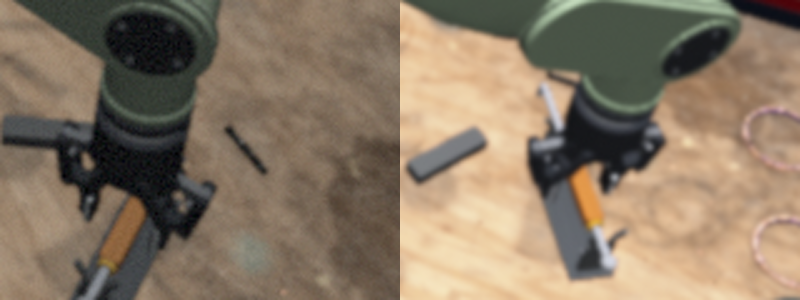

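The jaws straddle the handle (scene crop about (135,200), top crop about (580,190)). The TCP is 6 mm off in y, so I'll correct that and then close.

Request:
jog_arm([
  [0.3, [0, -0.6, -0.1], -0.009],
  [0.3, [0, 0, 0], 0],
  [-0.3, [0, 0, 0], 0],
  [-1, [0, 0, 0], 0],
  [-1, [0, 0, 0], 0],
], newtons=80)

```text
t: 3.53
eef_pos: [0.482, -0.3575, 0.0546]
tcp_rot: [3.141, -0.0, 0.586]
contact_force: [-1.8, 1.9, 5.1]
width: 0.02
gripper_force: 7.2
```

Request:
jog_arm([
  [-1, [0, 0, 0], 0],
  [-1, [0, 0, 0], 0],
  [-1, [0, 0, 0], 0],
  [-1, [0, 0, 0], 0],
  [-1, [0, 0, 0], 0],
])

```text
t: 3.95
eef_pos: [0.4823, -0.3578, 0.0548]
tcp_rot: [3.141, -0.0, 0.586]
contact_force: [0.4, -0.3, 3.3]
width: 0.0184
gripper_force: 79.1
```

Request:
jog_arm([
  [-1, [0, 0, 0.8], 0],
  [-1, [0, 0, 1.5], 0],
  [-1, [0, 0, 2.5], 0],
  [-1, [0, 0, 3.0], 0],
  [-1, [0, 0, 2.2], 0],
])

```text
t: 4.37
eef_pos: [0.4818, -0.3571, 0.1555]
tcp_rot: [-3.141, -0.0, 0.586]
contact_force: [0.5, -1.1, -1.3]
width: 0.0184
gripper_force: 78.6
```

Request:
jog_arm([
  [-1, [0, 1.5, 0], 0.02],
  [-1, [0, 2.5, 0], 0.04],
  [-1, [0, 3.3, 0], 0.045],
  [-1, [0, 3.3, 0], 0.045],
  [-1, [0, 3.3, 0], 0.045],
])

```text
t: 4.78
eef_pos: [0.4802, -0.2155, 0.1523]
tcp_rot: [-3.137, 0.0, 0.783]
contact_force: [0.1, 1.1, -0.9]
width: 0.019
gripper_force: 78.6
```

Request:
jog_arm([
  [-1, [0, 3.3, 0], 0.045],
  [-1, [0, 3.3, 0], 0.045],
  [-1, [0, 3.3, 0], 0.045],
  [-1, [0, 3.3, 0], 0.045],
  [-1, [0, 3.3, 0], 0.045],
])

```text
t: 5.2
eef_pos: [0.4797, -0.0507, 0.1525]
tcp_rot: [-3.138, 0.001, 1.009]
contact_force: [0.9, -0.7, -0.4]
width: 0.0187
gripper_force: 78.5
```

Request:
jog_arm([
  [-1, [0, 3.3, 0], 0.045],
  [-1, [0, 3.3, 0], 0.045],
  [-1, [0, 3.3, 0], 0.045],
  [-1, [0, 3.3, 0], 0.044],
  [-1, [0, 3.3, 0], 0.04],
])

```text
t: 5.62
eef_pos: [0.4794, 0.1137, 0.1525]
tcp_rot: [-3.138, 0.001, 1.228]
contact_force: [1.0, -0.1, -1.3]
width: 0.0188
gripper_force: 78.5
```

Request:
jog_arm([
  [-1, [0.3, 2.5, 0], 0],
  [-1, [0, 1, 0], 0],
  [-1, [0, 0, 0], 0],
  [-1, [0, 0, 0], 0],
  [-1, [0, 0, 0], 0],
])

```text
t: 6.03
eef_pos: [0.4842, 0.1455, 0.1535]
tcp_rot: [-3.14, 0.001, 1.224]
contact_force: [0.1, 1.2, -1.9]
width: 0.0183
gripper_force: 78.5
```

```bash
python3 - <<'E'
from h import *
ims=[]
for n,b in(("scene",(240,100,120,90)),("top",(195,120,120,90))):
    d,P=cam(n); np.savez(n+"1",P=P,c=d["color"],K=d["mtx"],T=d["world_from_camera"])
    x,y,w,h=b; ims.append(cv2.resize(d["color"][y:y+h,x:x+w],(400,300),interpolation=cv2.INTER_CUBIC))
save("g2",np.hstack(ims)); s=sensors.sense(); print(s["eef_pos"],s["tcp_rot"],s["contact_force"])
E
```

```text
[0.48469135 0.14519243 0.15392216] [-3.14097348e+00  7.59863641e-04  1.22300147e+00] [-0.53174626 -0.22320372 -2.16840332]
```

View pics/g2.png

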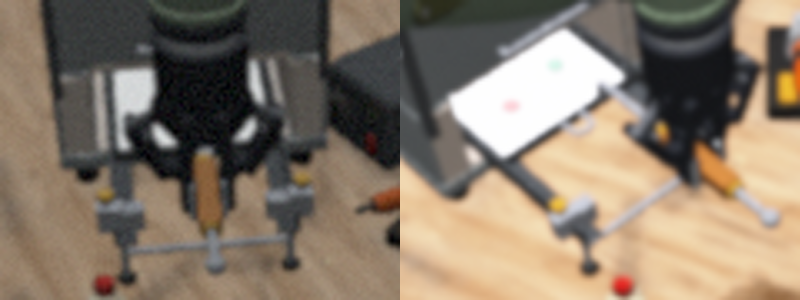

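The scene view is mostly blocked by the gripper. The top view shows the hook's bar end near crop (605,90), the ball at (770,217) and the loop at (580,122). I'll check the hook's axis and tip from these.

```bash
python3 - <<'E'
from h import *
t=np.load("top1.npz");P=t["P"];d={"mtx":t["K"],"world_from_camera":t["T"]};c=t["c"]
s=np.load("scene1.npz")
b=ray(d,195+370*.3,120+217*.3,.158);e=ray(d,195+203*.3,120+88*.3,.158)
print("ball",b,"end",e,"yaw",np.arctan2(*(e-b)[1::-1]),np.hypot(*(e-b)[:2]))
x0=np.array([.4847,.1452]);a=np.array([np.cos(1.223),np.sin(1.223)]);n=np.array([-a[1],a[0]])
for q,nm in((P,"top"),(s["P"],"scene")):
    al=(q[...,:2]-x0)@a; la=(q[...,:2]-x0)@n
    for lo,hi in((-.1,-.08),(-.07,-.05),(-.04,-.02),(.05,.08),(.08,.105),(.105,.13),(.13,.15)):
        m=(al>lo)&(al<hi)&(abs(la)<.025)&(q[...,2]>.11)&(q[...,2]<.175)
        if m.sum(): print(nm,lo,hi,m.sum(),"lat",la[m].mean().round(4),"z",np.median(q[...,2][m]).round(4),np.nanmax(q[...,2][m]).round(4),"max al",al[m].max().round(4),"min",al[m].min().round(4))
E
```

```text
ball [0.45530044 0.06202396 0.158     ] end [0.52318622 0.26419433 0.158     ] yaw 1.2468408771182051 0.21326353948961768
top -0.1 -0.08 31 lat 0.0011 z 0.1642 0.1697 max al -0.0804 min -0.0975
top -0.07 -0.05 18 lat 0.0003 z 0.1626 0.1647 max al -0.0502 min -0.0691
top -0.04 -0.02 56 lat 0.0028 z 0.1677 0.1727 max al -0.02 min -0.0399
top 0.05 0.08 5 lat 0.0004 z 0.1633 0.1638 max al 0.0792 min 0.0539
top 0.08 0.105 18 lat 0.0004 z 0.1616 0.1658 max al 0.1046 min 0.0805
top 0.105 0.13 19 lat 0.0009 z 0.1616 0.1661 max al 0.1293 min 0.1054
top 0.13 0.15 17 lat 0.0004 z 0.1484 0.1632 max al 0.1418 min 0.1313
scene -0.1 -0.08 31 lat -0.0016 z 0.1635 0.1691 max al -0.083 min -0.0954
scene -0.07 -0.05 15 lat -0.0023 z 0.1626 0.1654 max al -0.051 min -0.0685
scene -0.04 -0.02 40 lat -0.0022 z 0.1683 0.1715 max al -0.0202 min -0.0399
scene 0.05 0.08 7 lat -0.0023 z 0.162 0.1647 max al 0.0706 min 0.0527
```

```bash
python3 - <<'E'
from h import *
a=np.array([np.cos(1.223),np.sin(1.223)]);n=np.array([-a[1],a[0]]);o=np.array([.5483,.3222])
ims=[]
for f in("scene0","top0"):
    z=np.load(f+".npz");W=np.linalg.inv(z["T"])
    # patch: 400x400, 0.2 mm/px; up=+a (into kiln), left=+n
    v,u=np.mgrid[0:400,0:400]
    xy=o+((200-v)*.0002)[...,None]*a+((200-u)*.0002)[...,None]*n
    p=np.concatenate([xy,np.full(xy.shape[:2]+(1,),.068)],-1)@W[:3,:3].T+W[:3,3]
    q=p@z["K"].T; q=q[...,:2]/q[...,2:]
    im=cv2.remap(z["c"],q.astype(np.float32),None,cv2.INTER_CUBIC)
    im=cv2.convertScaleAbs(im,alpha=1.3); cv2.line(im,(200,0),(200,399),(0,255,0),1);cv2.line(im,(0,200),(399,200),(0,255,0),1);ims.append(im.copy())
save("rect",np.hstack(ims))
E
```

```text
(no output)
```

View pics/rect.png

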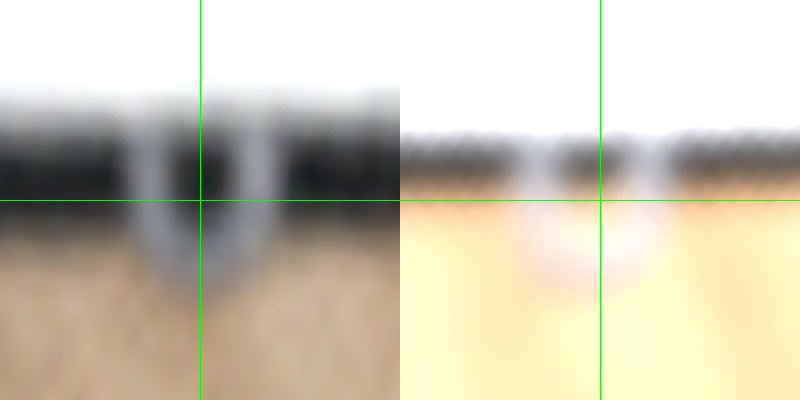

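The rectified loop is centred at px 205 in the scene view and 593−400 in the top view, with its front edge at row 290 in both. That puts the eye at about (0.547, 0.321).

Request:
jog_arm([
  [-1, [0, 0, -1.5], 0],
  [-1, [0, 0, -2.0], 0],
  [-1, [0, 0, -1.1], 0],
  [-1, [0.3, 1.0, 0], 0],
  [-1, [0.4, 1.2, 0], 0],
])

```text
t: 6.55
eef_pos: [0.4914, 0.168, 0.1076]
tcp_rot: [-3.139, 0.001, 1.222]
contact_force: [1.3, -0.3, -2.2]
width: 0.0187
gripper_force: 78.5
```

Request:
jog_arm([
  [-1, [0.4, 1.2, 0], 0],
  [-1, [0.3, 1.0, 0], 0],
  [-1, [0.15, 0.35, 0], 0],
  [-1, [0, 0, 0], 0],
  [-1, [0, 0, 0], 0],
])

```text
t: 6.97
eef_pos: [0.5007, 0.1946, 0.1087]
tcp_rot: [3.141, -0.0, 1.226]
contact_force: [0.2, -0.1, -2.0]
width: 0.0186
gripper_force: 78.5
```

```bash
python3 - <<'E'
from h import *
s=sensors.sense(); print(s["eef_pos"],s["tcp_rot"],s["contact_force"])
d,P=cam("top"); yaw=s["tcp_rot"][2]
a=np.array([np.cos(yaw),np.sin(yaw)]);n=np.array([-a[1],a[0]]);x0=s["eef_pos"][:2]
al=(P[...,:2]-x0)@a; la=(P[...,:2]-x0)@n
for lo,hi in((.08,.105),(.105,.13),(.13,.15)):
    m=(al>lo)&(al<hi)&(abs(la)<.02)&(P[...,2]>.08)&(P[...,2]<.13)
    print(m.sum(),la[m].mean(),np.median(P[...,2][m]),al[m].max())
save("g3",cv2.resize(d["color"][130:175,220:280],(800,600),interpolation=cv2.INTER_CUBIC))
tip=x0+.139*a; print("tip",tip,"tip-eye (a,n)",(tip-[.5468,.3206])@a,(tip-[.5468,.3206])@n)
E
```

```text
[0.50074022 0.19460037 0.10871269] [ 3.14090330e+00 -5.10078613e-05  1.22612307e+00] [ 0.23469714 -0.14070389 -2.02725051]
18 0.00020034236734232615 0.11751941165065616 0.10357924999530642
16 -0.00032064826161290076 0.11690623715050824 0.12989177077884387
14 0.0008837513226811246 0.1025724592492116 0.1417625803726146
tip [0.54770682 0.32542521] tip-eye (a,n) 0.004847825477186985 0.0007769053278680808
```

View pics/g3.png

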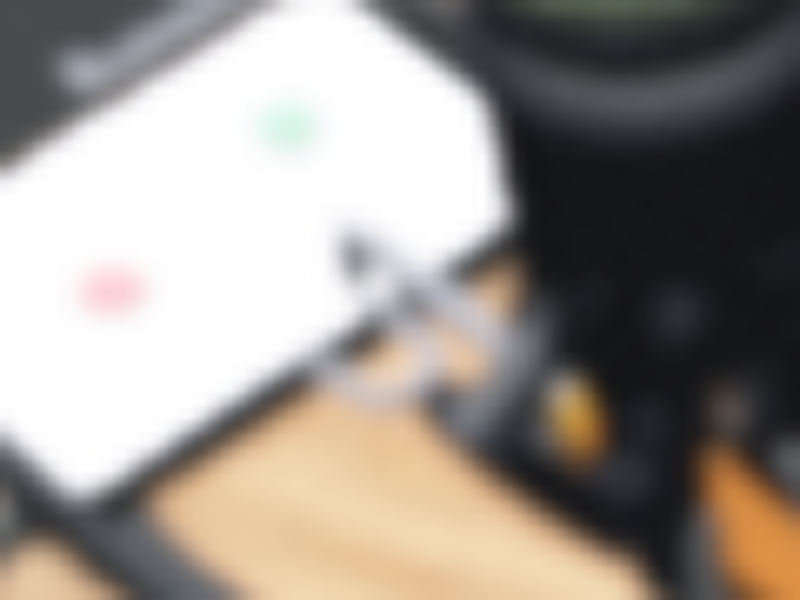

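The finger is at crop (355,270), over the loop at (375,360). I'll shift it back 2 mm and lower it gently.

Request:
jog_arm([
  [-1, [0, -0.2, -0.5], 0],
  [-1, [0, 0, -0.5], 0],
  [-1, [0, 0, -0.4], 0],
  [-1, [0, 0, -0.4], 0],
  [-1, [0, 0, -0.2], 0],
])

```text
t: 7.43
eef_pos: [0.4997, 0.1916, 0.0872]
tcp_rot: [-3.14, 0.001, 1.224]
contact_force: [-0.5, 0.1, -2.2]
width: 0.0183
gripper_force: 78.5
```

Request:
jog_arm([
  [-1, [0, 0, -0.2], 0],
  [-1, [0, 0, -0.2], 0],
  [-1, [0, 0, -0.1], 0],
  [-1, [0, 0, 0], 0],
  [-1, [0, 0, 0], 0],
])

```text
t: 7.85
eef_pos: [0.5005, 0.192, 0.0833]
tcp_rot: [3.142, -0.0, 1.225]
contact_force: [-0.0, -0.3, -1.7]
width: 0.0185
gripper_force: 78.5
```

Request:
jog_arm([
  [-1, [0, 0, -0.2], 0],
  [-1, [0, 0, -0.2], 0],
  [-1, [0, 0, -0.2], 0],
  [-1, [0, 0, -0.2], 0],
  [-1, [0, 0, 0], 0],
])

```text
t: 8.27
eef_pos: [0.5, 0.1919, 0.0747]
tcp_rot: [-3.141, 0.001, 1.225]
contact_force: [-0.3, -0.1, -2.1]
width: 0.0186
gripper_force: 78.5
```

Request:
jog_arm([
  [-1, [0, 0, 0], 0],
  [-1, [0, 0, 0], 0],
  [-1, [0, 0, 0], 0],
  [-1, [0, 0, 0], 0],
  [-1, [0, 0, 0], 0],
])

```text
t: 8.68
eef_pos: [0.5006, 0.1921, 0.0754]
tcp_rot: [3.141, -0.0, 1.225]
contact_force: [0.4, -0.7, -1.4]
width: 0.0186
gripper_force: 78.5
```

```bash
python3 - <<'E'
from h import *
s=sensors.sense(); print(s["eef_pos"],s["tcp_rot"],s["contact_force"])
d,P=cam("top"); yaw=s["tcp_rot"][2]
a=np.array([np.cos(yaw),np.sin(yaw)]);n=np.array([-a[1],a[0]]);x0=s["eef_pos"][:2]
al=(P[...,:2]-x0)@a; la=(P[...,:2]-x0)@n
for lo,hi in((.08,.105),(.105,.13),(.13,.15)):
    m=(al>lo)&(al<hi)&(abs(la)<.006)&(P[...,2]>.07)&(P[...,2]<.13)
    print(m.sum(),la[m].mean(),np.median(P[...,2][m]))
save("g4",cv2.resize(d["color"][130:175,220:280],(800,600),interpolation=cv2.INTER_CUBIC))
E
```

```text
[0.50056306 0.19205415 0.07540709] [ 3.14138722e+00 -1.17497949e-04  1.22480345e+00] [ 0.3635951  -0.69100636 -1.39564534]
18 0.00021857757039481327 0.08462352491701663
18 -7.704346405021027e-06 0.08346716628376438
7 0.00047107407463867847 0.08104069215573773
```

View pics/g4.png

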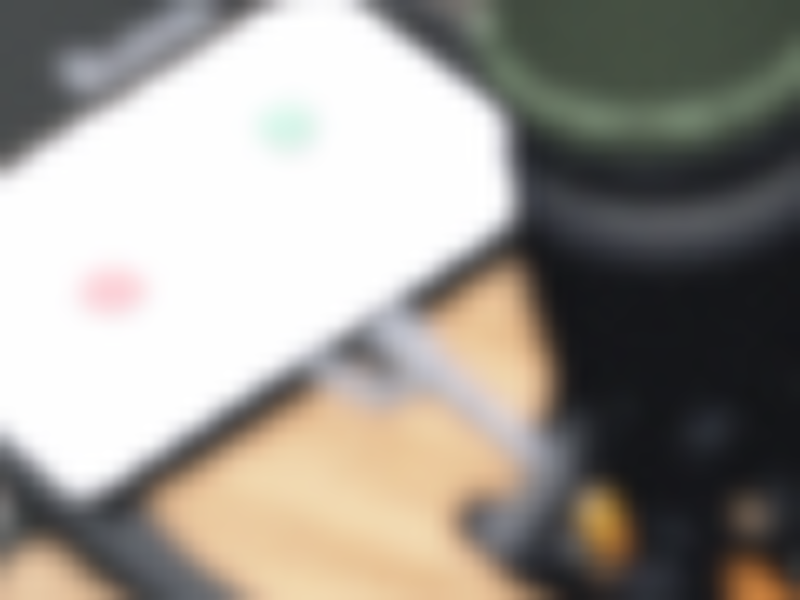

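The finger is inside the loop: the bar ends at crop (390,325) and the loop is at (375,385). I'll start drawing gently along (−0.34, −0.94).

Request:
jog_arm([
  [-1, [-0.03, -0.09, 0], 0],
  [-1, [-0.03, -0.09, 0], 0],
  [-1, [-0.05, -0.14, 0], 0],
  [-1, [-0.05, -0.14, 0], 0],
  [-1, [-0.05, -0.14, 0], 0],
])

```text
t: 9.15
eef_pos: [0.4983, 0.186, 0.0753]
tcp_rot: [3.142, -0.0, 1.225]
contact_force: [0.8, 4.3, -1.8]
width: 0.0187
gripper_force: 78.5
```

Request:
jog_arm([
  [-1, [-0.05, -0.14, 0], 0],
  [-1, [-0.05, -0.14, 0], 0],
  [-1, [-0.07, -0.19, 0], 0],
  [-1, [-0.07, -0.19, 0], 0],
  [-1, [-0.07, -0.19, 0], 0],
])

```text
t: 9.57
eef_pos: [0.4954, 0.1776, 0.0754]
tcp_rot: [3.141, -0.001, 1.225]
contact_force: [0.6, 3.5, -2.8]
width: 0.0188
gripper_force: 78.4
```

Request:
jog_arm([
  [-1, [-0.07, -0.19, 0], 0],
  [-1, [-0.07, -0.19, 0], 0],
  [-1, [-0.07, -0.19, 0], 0],
  [-1, [-0.07, -0.19, 0], 0],
  [-1, [-0.07, -0.19, 0], 0],
])

```text
t: 9.98
eef_pos: [0.4917, 0.1679, 0.0753]
tcp_rot: [3.142, -0.0, 1.225]
contact_force: [1.0, 3.2, -1.6]
width: 0.0186
gripper_force: 78.5
```

Request:
jog_arm([
  [-1, [-0.07, -0.19, 0], 0],
  [-1, [-0.07, -0.19, 0], 0],
  [-1, [-0.07, -0.19, 0], 0],
  [-1, [-0.07, -0.19, 0], 0],
  [-1, [-0.07, -0.19, 0], 0],
])

```text
t: 10.4
eef_pos: [0.4882, 0.1584, 0.0753]
tcp_rot: [3.142, -0.0, 1.225]
contact_force: [1.7, 3.7, -2.3]
width: 0.0186
gripper_force: 78.5
```

Request:
jog_arm([
  [-1, [-0.07, -0.19, 0], 0],
  [-1, [-0.07, -0.19, 0], 0],
  [-1, [-0.07, -0.19, 0], 0],
  [-1, [-0.07, -0.19, 0], 0],
  [-1, [-0.07, -0.19, 0], 0],
])

```text
t: 10.82
eef_pos: [0.4847, 0.1488, 0.0753]
tcp_rot: [-3.142, -0.0, 1.225]
contact_force: [2.4, 3.1, -1.9]
width: 0.0183
gripper_force: 78.5
```

Request:
jog_arm([
  [-1, [-0.07, -0.19, 0], 0],
  [-1, [-0.07, -0.19, 0], 0],
  [-1, [-0.07, -0.19, 0], 0],
  [-1, [-0.07, -0.19, 0], 0],
  [-1, [-0.07, -0.19, 0], 0],
])

```text
t: 11.23
eef_pos: [0.4812, 0.1393, 0.0753]
tcp_rot: [-3.142, 0.0, 1.225]
contact_force: [1.3, 3.9, -2.7]
width: 0.0186
gripper_force: 78.5
```

Request:
jog_arm([
  [-1, [-0.07, -0.19, 0], 0],
  [-1, [-0.07, -0.19, 0], 0],
  [-1, [-0.07, -0.19, 0], 0],
  [-1, [-0.05, -0.14, 0], 0],
  [-1, [-0.03, -0.09, 0], 0],
])

```text
t: 11.65
eef_pos: [0.4782, 0.1313, 0.0753]
tcp_rot: [-3.141, 0.0, 1.225]
contact_force: [0.0, 4.1, -1.1]
width: 0.0187
gripper_force: 78.5
```

```bash
python3 - <<'E'
from h import *
s=sensors.sense(); yaw=s["tcp_rot"][2]; print(s["eef_pos"],yaw,s["contact_force"])
a=np.array([np.cos(yaw),np.sin(yaw)]);n=np.array([-a[1],a[0]]);x0=s["eef_pos"][:2]+.135*a
for nm in("scene","top"):
    d,P=cam(nm); al=(P[...,:2]-x0)@a; la=(P[...,:2]-x0)@n; z=P[...,2]
    m=(d["color"].astype(int).min(-1)>150)&(z>.05)&(z<.075)&(al>0)&(al<.1)&(abs(la)<.075)
    for sd in(1,-1):
        k=(la*sd>.055)&(la*sd<.1)&(z>.085)&(z<.105)&(al<.03)&(al>-.12); w=m&(la*sd>.03)&(la*sd<.06)
        print(nm,sd,"dog",k.sum(),np.percentile(al[k],[3,50,97]).round(4) if k.any() else 0,"plate front",w.sum(),np.percentile(al[w],2).round(4) if w.any() else 0)
E
```

```text
[0.47824085 0.13133767 0.07525807] 1.2246609381909537 [ 0.03183544  4.06868532 -1.14776916]
scene 1 dog 35 [-0.0331 -0.0262 -0.0165] plate front 83 0.0371
scene -1 dog 27 [-0.0285 -0.0226 -0.0135] plate front 13 0.0404
top 1 dog 33 [-0.0321 -0.0266 -0.0182] plate front 161 0.0224
top -1 dog 0 0 plate front 146 0.0236
```

Request:
jog_arm([
  [-1, [-0.05, -0.14, 0], 0],
  [-1, [-0.07, -0.19, 0], 0],
  [-1, [-0.07, -0.19, 0], 0],
  [-1, [-0.07, -0.19, 0], 0],
  [-1, [-0.07, -0.19, 0], 0],
])

```text
t: 12.17
eef_pos: [0.475, 0.1223, 0.0753]
tcp_rot: [-3.142, -0.0, 1.225]
contact_force: [1.0, 2.0, -2.0]
width: 0.0187
gripper_force: 78.5
```

Request:
jog_arm([
  [-1, [-0.07, -0.19, 0], 0],
  [-1, [-0.07, -0.19, 0], 0],
  [-1, [-0.07, -0.19, 0], 0],
  [-1, [-0.07, -0.19, 0], 0],
  [-1, [-0.07, -0.19, 0], 0],
])

```text
t: 12.58
eef_pos: [0.4715, 0.1128, 0.0753]
tcp_rot: [-3.142, 0.0, 1.225]
contact_force: [0.7, 4.8, -2.7]
width: 0.0186
gripper_force: 78.5
```

Request:
jog_arm([
  [-1, [-0.05, -0.14, 0], 0],
  [-1, [-0.05, -0.14, 0], 0],
  [-1, [-0.03, -0.09, 0], 0],
  [-1, [-0.03, -0.09, 0], 0],
  [-1, [-0.03, -0.09, 0], 0],
])

```text
t: 13.0
eef_pos: [0.4696, 0.1075, 0.0753]
tcp_rot: [-3.142, -0.0, 1.225]
contact_force: [1.3, 4.6, -2.5]
width: 0.019
gripper_force: 78.5
```

Request:
jog_arm([
  [-1, [-0.03, -0.07, 0], 0],
  [-1, [-0.03, -0.07, 0], 0],
  [-1, [-0.02, -0.07, 0], 0],
  [-1, [-0.03, -0.07, 0], 0],
  [-1, [-0.02, -0.07, 0], 0],
])

```text
t: 13.42
eef_pos: [0.4683, 0.104, 0.0753]
tcp_rot: [3.142, -0.0, 1.225]
contact_force: [1.1, 3.4, -1.4]
width: 0.0187
gripper_force: 78.5
```

Request:
jog_arm([
  [-1, [-0.02, -0.05, 0], 0],
  [-1, [-0.02, -0.05, 0], 0],
  [-1, [-0.02, -0.05, 0], 0],
  [-1, [-0.02, -0.05, 0], 0],
  [-1, [-0.02, -0.05, 0], 0],
])

```text
t: 13.83
eef_pos: [0.4674, 0.1015, 0.0753]
tcp_rot: [3.142, -0.0, 1.225]
contact_force: [2.0, 3.4, -1.5]
width: 0.0185
gripper_force: 78.5
```

Request:
jog_arm([
  [-1, [-0.02, -0.05, 0], 0],
  [-1, [-0.02, -0.05, 0], 0],
  [-1, [-0.02, -0.05, 0], 0],
  [-1, [-0.01, -0.05, 0], 0],
  [-1, [-0.02, -0.05, 0], 0],
])

```text
t: 14.25
eef_pos: [0.4665, 0.099, 0.0753]
tcp_rot: [-3.142, 0.0, 1.225]
contact_force: [1.6, 2.7, -2.9]
width: 0.0187
gripper_force: 78.5
```

Travel so far is about 94 mm. I'll continue in 0.5 mm rows.

Request:
jog_arm([
  [-1, [-0.02, -0.05, 0], 0],
  [-1, [-0.02, -0.05, 0], 0],
  [-1, [-0.02, -0.05, 0], 0],
  [-1, [-0.01, -0.05, 0], 0],
  [-1, [-0.02, -0.05, 0], 0],
])

```text
t: 14.67
eef_pos: [0.4657, 0.0969, 0.0753]
tcp_rot: [-3.142, -0.001, 1.225]
contact_force: [2.0, 6.7, -2.9]
width: 0.0186
gripper_force: 78.5
```

Request:
jog_arm([
  [-1, [-0.01, -0.03, 0], 0],
  [-1, [0, 0, 0], 0],
  [-1, [-0.01, -0.03, 0], 0],
  [-1, [0, 0, 0], 0],
  [-1, [0, 0, 0], 0],
])

```text
t: 15.08
eef_pos: [0.4656, 0.0966, 0.0753]
tcp_rot: [3.141, -0.001, 1.225]
contact_force: [2.3, 5.9, -3.2]
width: 0.0186
gripper_force: 78.4
```

```bash
python3 - <<'E'
from h import *
s=sensors.sense(); print(s["eef_pos"],s["contact_force"],s["torque"])
ims=[]
for n,b in(("scene",(240,110,120,90)),("top",(195,135,120,90))):
    d,P=cam(n); np.savez(n+"2",P=P,c=d["color"],K=d["mtx"],T=d["world_from_camera"])
    x,y,w,h=b; ims.append(cv2.resize(d["color"][y:y+h,x:x+w],(400,300),interpolation=cv2.INTER_CUBIC))
save("g5",np.hstack(ims))
E
```

```text
[0.46562089 0.09655776 0.07531962] [ 2.29986509  5.87851544 -3.2474319 ] [ 0.86823372 -0.24044961  0.02208675]
```

View pics/g5.png

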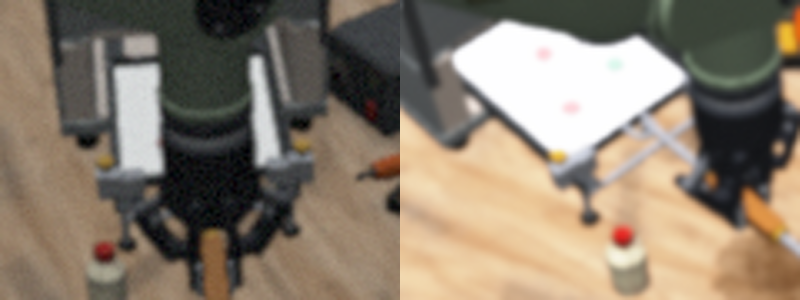

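The tray is at the dogs (scene crop (125,180) and (290,165)). I'll firm up the pull in small steps so both corners seat.

Request:
jog_arm([
  [-1, [-0.01, -0.04, 0], 0],
  [-1, [0, 0, 0], 0],
  [-1, [-0.01, -0.04, 0], 0],
  [-1, [0, 0, 0], 0],
  [-1, [0, 0, 0], 0],
])

```text
t: 15.6
eef_pos: [0.4656, 0.0961, 0.0753]
tcp_rot: [3.141, -0.002, 1.224]
contact_force: [2.0, 7.7, -2.9]
width: 0.0185
gripper_force: 78.4
```

Request:
jog_arm([
  [-1, [-0.01, -0.04, 0], 0],
  [-1, [0, 0, 0], 0],
  [-1, [-0.01, -0.04, 0], 0],
  [-1, [0, 0, 0], 0],
  [-1, [0, 0, 0], 0],
])

```text
t: 16.02
eef_pos: [0.4656, 0.096, 0.0754]
tcp_rot: [3.141, -0.004, 1.224]
contact_force: [3.4, 9.5, -4.3]
width: 0.0189
gripper_force: 78.2
```

Request:
jog_arm([
  [-1, [-0.01, -0.04, 0], 0],
  [-1, [0, 0, 0], 0],
  [-1, [-0.01, -0.04, 0], 0],
  [-1, [0, 0, 0], 0],
  [-1, [0, 0, 0], 0],
])

```text
t: 16.43
eef_pos: [0.4656, 0.0959, 0.0754]
tcp_rot: [3.141, -0.005, 1.224]
contact_force: [4.5, 12.2, -5.7]
width: 0.0189
gripper_force: 78.2
```

Request:
jog_arm([
  [-1, [-0.01, -0.04, 0], 0],
  [-1, [0, 0, 0], 0],
  [-1, [-0.01, -0.04, 0], 0],
  [-1, [0, 0, 0], 0],
  [-1, [0, 0, 0], 0],
])

```text
t: 16.85
eef_pos: [0.4656, 0.0958, 0.0754]
tcp_rot: [3.141, -0.007, 1.224]
contact_force: [4.7, 15.5, -6.4]
width: 0.0185
gripper_force: 78.2
```

```bash
python3 - <<'E'
from h import *
s=sensors.sense(); print(s["eef_pos"],s["contact_force"],s["torque"])
yaw=1.225
a=np.array([np.cos(yaw),np.sin(yaw)]);n=np.array([-a[1],a[0]]);x0=s["eef_pos"][:2]+.143*a
for nm in("scene","top"):
    d,P=cam(nm); c=d["color"].astype(int)
    K=d["mtx"];T=d["world_from_camera"];v,u=np.mgrid[0:400,0:640]
    r=np.stack([(u-K[0,2])/K[0,0],(v-K[1,2])/K[1,1],np.ones_like(u)],-1)@T[:3,:3].T
    X=T[:3,3]+r*((.0605-T[2,3])/r[...,2])[...,None]
    al=(X[...,:2]-x0)@a; la=(X[...,:2]-x0)@n; w=(c.min(-1)>120)&(abs(P[...,2]-.0605)<.02)&(al>0)&(al<.2)
    # front edge of the white plate: least along-distance per lateral strip
    e=[(l,al[w&(abs(la-l)<.004)].min().round(4)) for l in np.arange(-.06,.061,.01) if (w&(abs(la-l)<.004)).sum()>4]
    b=[(l,X[...,0][w&(abs(la-l)<.004)].size) for l in ()]
    print(nm,[(round(float(l),3),float(q)) for l,q in e])
    # side edges at several depths
    print("  sides",[(q,la[w&(abs(al-q)<.004)&(abs(la)<.09)].min().round(4),la[w&(abs(al-q)<.004)&(abs(la)<.09)].max().round(4)) for q in(.05,.07,.09,.11,.13)if (w&(abs(al-q)<.004)).sum()>4])
E
```

```text
[0.46556845 0.09584265 0.07537469] [ 4.72335592 15.49030654 -6.36403081] [ 2.08151303 -0.65687624  0.13997436]
scene [(-0.06, 0.0303), (0.03, 0.1564), (0.04, 0.0277), (0.05, 0.0281), (0.06, 0.0346)]
  sides [(0.05, np.float64(-0.0749), np.float64(0.0737)), (0.07, np.float64(-0.074), np.float64(0.0761)), (0.09, np.float64(-0.0762), np.float64(0.0757)), (0.11, np.float64(-0.0747), np.float64(0.075)), (0.13, np.float64(-0.0737), np.float64(0.0876))]
top [(-0.06, 0.0209), (-0.05, 0.0198), (-0.04, 0.0199), (-0.03, 0.02), (-0.02, 0.0015), (-0.01, 0.0102), (0.0, 0.0006), (0.01, 0.0017), (0.02, 0.0191), (0.03, 0.0202), (0.04, 0.0203), (0.05, 0.0022), (0.06, 0.0107)]
  sides [(0.05, np.float64(-0.0766), np.float64(0.078)), (0.07, np.float64(-0.0761), np.float64(0.0794)), (0.09, np.float64(-0.0756), np.float64(0.0784)), (0.11, np.float64(-0.0466), np.float64(0.0798)), (0.13, np.float64(-0.0285), np.float64(0.079))]
```

Both ends of the tray's front edge line up with the pull direction, and the contact is stiff at 16 N, so it is seated. I'll ease off to the middle of the loop and lift out.

Request:
jog_arm([
  [-1, [0.04, 0.12, 0], 0],
  [-1, [0.04, 0.12, 0], 0],
  [-1, [0.04, 0.12, 0], 0],
  [-1, [0.04, 0.12, 0], 0],
  [-1, [0.04, 0.12, 0], 0],
])

```text
t: 17.37
eef_pos: [0.466, 0.098, 0.0751]
tcp_rot: [-3.141, 0.002, 1.225]
contact_force: [-0.3, -0.8, -2.8]
width: 0.0182
gripper_force: 78.7
```

Request:
jog_arm([
  [-1, [0.04, 0.12, 0], 0],
  [-1, [0.04, 0.12, 0], 0],
  [-1, [0, 0, 0], 0],
  [-1, [0, 0, 0], 0],
  [-1, [0, 0, 0], 0],
])

```text
t: 17.78
eef_pos: [0.4673, 0.101, 0.0752]
tcp_rot: [-3.141, 0.0, 1.225]
contact_force: [-0.5, -0.2, -1.9]
width: 0.0191
gripper_force: 78.7
```

Request:
jog_arm([
  [-1, [0, 0, 0.3], 0],
  [-1, [0, 0, 0.4], 0],
  [-1, [0, 0, 0.5], 0],
  [-1, [0, 0, 0.5], 0],
  [-1, [0, 0, 0.5], 0],
])

```text
t: 18.2
eef_pos: [0.4677, 0.1011, 0.0981]
tcp_rot: [3.141, -0.0, 1.225]
contact_force: [0.8, 0.6, -1.4]
width: 0.0186
gripper_force: 78.7
```

Request:
jog_arm([
  [-1, [0, 0, 1.0], 0],
  [-1, [0, 0, 1.5], 0],
  [-1, [0, 0, 2.0], 0],
  [-1, [0, 0, 1.3], 0],
  [-1, [0, 0, 0], 0],
])

```text
t: 18.62
eef_pos: [0.4702, 0.1013, 0.1594]
tcp_rot: [3.134, -0.003, 1.225]
contact_force: [1.2, -0.2, -1.2]
width: 0.0186
gripper_force: 78.8
```

```bash
python3 - <<'E'
from h import *
s=sensors.sense(); print(s["eef_pos"],s["contact_force"],s["tcp_rot"])
yaw=1.225
a=np.array([np.cos(yaw),np.sin(yaw)]);n=np.array([-a[1],a[0]]);x0=np.array([.4656,.0958])+.143*a
for nm in("top",):
    d,P=cam(nm); c=d["color"].astype(int)
    K=d["mtx"];T=d["world_from_camera"];v,u=np.mgrid[0:400,0:640]
    r=np.stack([(u-K[0,2])/K[0,0],(v-K[1,2])/K[1,1],np.ones_like(u)],-1)@T[:3,:3].T
    X=T[:3,3]+r*((.0605-T[2,3])/r[...,2])[...,None]
    al=(X[...,:2]-x0)@a; la=(X[...,:2]-x0)@n; w=(c.min(-1)>120)&(abs(P[...,2]-.0605)<.02)&(al>0)&(al<.2)
    print(nm,[(round(float(l),3),float(al[w&(abs(la-l)<.004)].min().round(4))) for l in np.arange(-.06,.061,.01) if (w&(abs(la-l)<.004)).sum()>4])
    save("g6",cv2.resize(d["color"][135:225,195:315],(800,600),interpolation=cv2.INTER_CUBIC))
E
```

```text
[0.47022281 0.10129005 0.15939545] [ 1.23506328 -0.16085354 -1.16964977] [ 3.13415075e+00 -2.98743400e-03  1.22492757e+00]
top [(-0.06, 0.0938), (-0.05, 0.0199), (-0.04, 0.0221), (-0.03, 0.02), (-0.02, 0.0015), (-0.01, 0.0005), (0.0, 0.005), (0.01, 0.0018), (0.02, 0.0191), (0.03, 0.0202), (0.04, 0.0203), (0.05, 0.0022), (0.06, 0.0108)]
```

View pics/g6.png

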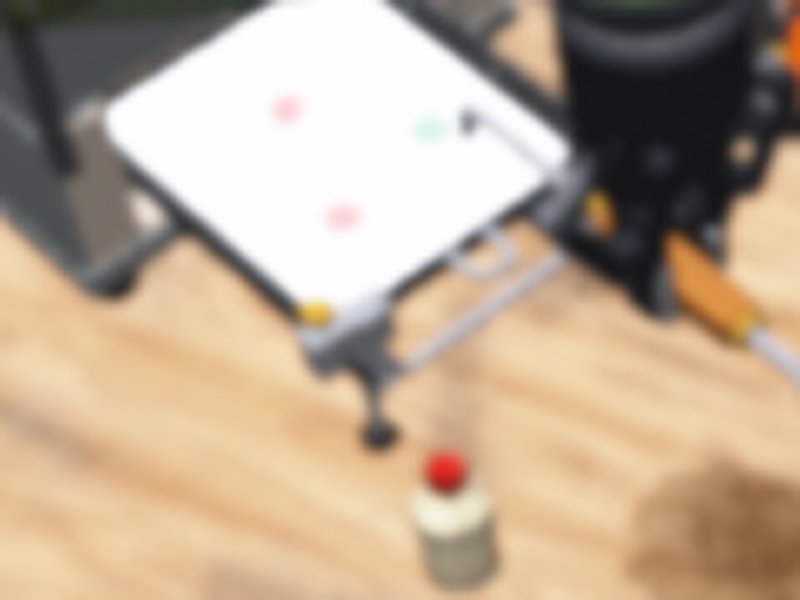

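The hook is clear at (465,115), the tray is still at the dogs, and the nuggets haven't moved. I'll return the hook to the rest.

Request:
jog_arm([
  [-1, [0, -1.5, 0], 0],
  [-1, [0, -2.5, 0], -0.02],
  [-1, [0.1, -3.2, 0], -0.045],
  [-1, [0.1, -3.2, 0], -0.045],
  [-1, [0.1, -3.2, 0], -0.045],
])

```text
t: 19.08
eef_pos: [0.4693, -0.0358, 0.1542]
tcp_rot: [-3.14, 0.0, 1.068]
contact_force: [1.6, 0.1, -1.3]
width: 0.0186
gripper_force: 78.8
```

Request:
jog_arm([
  [-1, [0.1, -3.2, 0], -0.045],
  [-1, [0.1, -3.2, 0], -0.045],
  [-1, [0.1, -3.2, 0], -0.045],
  [-1, [0.1, -3.2, 0], -0.045],
  [-1, [0.1, -3.2, 0], -0.045],
])

```text
t: 19.5
eef_pos: [0.4743, -0.196, 0.1541]
tcp_rot: [-3.139, 0.0, 0.842]
contact_force: [0.6, 1.0, -2.0]
width: 0.0189
gripper_force: 78.8
```

Request:
jog_arm([
  [-1, [0.1, -3.2, 0], -0.045],
  [-1, [0.1, -3.2, 0], -0.045],
  [-1, [0.1, -3.2, 0], -0.045],
  [-1, [0.1, -2.7, 0], -0.045],
  [-1, [0.1, -1.5, 0], -0.034],
])

```text
t: 19.92
eef_pos: [0.4795, -0.3356, 0.1541]
tcp_rot: [-3.141, 0.001, 0.626]
contact_force: [-0.0, 0.6, -1.4]
width: 0.0186
gripper_force: 78.8
```

Request:
jog_arm([
  [-1, [0, -0.7, 0], 0],
  [-1, [0, 0, 0], 0],
  [-1, [0, 0, 0], 0],
  [-1, [0, 0, 0], 0],
  [-1, [0, 0, 0], 0],
])

```text
t: 20.33
eef_pos: [0.4804, -0.3381, 0.1551]
tcp_rot: [-3.14, -0.0, 0.633]
contact_force: [0.4, -0.2, -1.8]
width: 0.0189
gripper_force: 78.8
```

```bash
python3 - <<'E'
from h import *
s=sensors.sense(); yaw=s["tcp_rot"][2]; x0=s["eef_pos"][:2]; print(s["eef_pos"],s["tcp_rot"])
print("to go",np.array([.4823,-.3578,.0548])-s["eef_pos"],.586-yaw)
a=np.array([np.cos(yaw),np.sin(yaw)]);n=np.array([-a[1],a[0]])
for nm in("top","scene"):
    d,P=cam(nm); al=(P[...,:2]-x0)@a; la=(P[...,:2]-x0)@n; z=P[...,2]
    for lo,hi in((-.1,-.08),(-.07,-.05),(.08,.105),(.105,.13),(.13,.15)):
        m=(al>lo)&(al<hi)&(abs(la)<.02)&(z>.13)&(z<.18)
        if m.sum(): print(nm,lo,m.sum(),la[m].mean().round(4),np.median(z[m]).round(4),al[m].min().round(4),al[m].max().round(4))
E
```

```text
[ 0.48043125 -0.33810102  0.15507661] [-3.14048343e+00 -1.18899492e-04  6.32846257e-01]
to go [ 0.00186875 -0.01969898 -0.10027661] -0.04684625741474002
top -0.1 47 0.0009 0.1653 -0.0972 -0.0811
top -0.07 28 0.0 0.1628 -0.0694 -0.0506
top 0.08 25 0.0002 0.1625 0.0805 0.1047
top 0.105 25 -0.0001 0.1638 0.1055 0.128
top 0.13 19 0.0005 0.1502 0.1314 0.145
scene -0.1 62 -0.0025 0.1653 -0.0941 -0.0806
scene -0.07 34 -0.002 0.1639 -0.0691 -0.0503
```

Hook still sits true in the grip. Correcting the residual, then lowering.

Request:
jog_arm([
  [-1, [0.2, -1.0, 0], -0.023],
  [-1, [0, -0.97, 0], -0.024],
  [-1, [0, 0, 0], 0],
  [-1, [0, 0, 0], 0],
  [-1, [0, 0, 0], 0],
])

```text
t: 20.85
eef_pos: [0.4822, -0.3599, 0.1552]
tcp_rot: [-3.141, -0.0, 0.583]
contact_force: [0.2, 0.8, -0.6]
width: 0.0184
gripper_force: 78.8
```

Request:
jog_arm([
  [-1, [0, 0, -1.5], 0],
  [-1, [0, 0, -2.0], 0],
  [-1, [0, 0, -1.5], 0],
  [-1, [0, 0, 0], 0],
  [-1, [0, 0, 0], 0],
])

```text
t: 21.27
eef_pos: [0.4816, -0.3587, 0.1042]
tcp_rot: [-3.139, 0.001, 0.584]
contact_force: [-0.3, -0.4, -0.7]
width: 0.0188
gripper_force: 78.8
```

Request:
jog_arm([
  [-1, [0.05, 0.1, -0.8], 0],
  [-1, [0, 0, -0.8], 0],
  [-1, [0, 0, -0.8], 0],
  [-1, [0, 0, -0.8], 0],
  [-1, [0, 0, -0.6], 0],
])

```text
t: 21.68
eef_pos: [0.4825, -0.3582, 0.0662]
tcp_rot: [-3.141, 0.0, 0.584]
contact_force: [-1.5, -0.1, -1.7]
width: 0.0189
gripper_force: 78.8
```

Request:
jog_arm([
  [-1, [0, 0, -0.4], 0],
  [-1, [0, 0, -0.3], 0],
  [-1, [0, 0, -0.2], 0],
  [-1, [0, 0, -0.1], 0],
  [-1, [0, 0, 0], 0],
])

```text
t: 22.1
eef_pos: [0.4829, -0.3586, 0.0572]
tcp_rot: [3.142, -0.0, 0.584]
contact_force: [-0.7, 1.2, -2.0]
width: 0.0189
gripper_force: 78.8
```

Request:
jog_arm([
  [-1, [0, 0, -0.1], 0],
  [-1, [0, 0, -0.1], 0],
  [-1, [0, 0, -0.05], 0],
  [-1, [0, 0, 0], 0],
  [-1, [0, 0, 0], 0],
])

```text
t: 22.52
eef_pos: [0.4829, -0.3586, 0.0549]
tcp_rot: [3.141, -0.0, 0.584]
contact_force: [0.6, 0.4, -1.1]
width: 0.0185
gripper_force: 78.8
```

Request:
jog_arm([
  [-0.4, [0, 0, 0], 0],
  [-0.2, [0, 0, 0], 0],
  [0.1, [0, 0, 0], 0],
  [0.3, [0, 0, 0], 0],
  [0.3, [0, 0, 0], 0],
], newtons=20)

```text
t: 22.93
eef_pos: [0.483, -0.3587, 0.055]
tcp_rot: [3.141, -0.0, 0.584]
contact_force: [0.8, 0.2, -0.2]
width: 0.0556
gripper_force: 0.0
```

Request:
jog_arm([
  [0.3, [0, 0, 0], 0],
  [0.3, [0, 0, 0.5], 0],
  [0.3, [0, 0, 1.5], 0],
  [0.3, [0, 0, 2.5], 0],
  [0.3, [0, 0, 3], 0],
])

```text
t: 23.35
eef_pos: [0.4815, -0.3572, 0.1287]
tcp_rot: [-3.137, 0.001, 0.584]
contact_force: [0.2, -0.4, 0.4]
width: 0.0555
gripper_force: 0.0
```

Request:
jog_arm([
  [0.3, [-0.5, 0, 3], 0],
  [0.3, [0, 3, 3], 0],
  [0.3, [0, 3.5, 2], 0],
  [0.3, [0, 3.5, 0], 0],
  [0.3, [0, 3.5, 0], 0],
])

```text
t: 23.77
eef_pos: [0.4789, -0.2239, 0.2123]
tcp_rot: [3.136, -0.002, 0.583]
contact_force: [0.4, 0.5, -0.9]
width: 0.0555
gripper_force: 0.0
```

Request:
jog_arm([
  [0.3, [0, 3, 0], 0],
  [0.3, [0, 2, 0], 0],
  [0.3, [0, 0, 0], 0],
  [0.3, [0, 0, 0], 0],
  [0.3, [0, 0, 0], 0],
])

```text
t: 24.18
eef_pos: [0.4781, -0.1748, 0.2097]
tcp_rot: [3.14, 0.0, 0.584]
contact_force: [-0.2, 0.2, 0.6]
width: 0.0553
gripper_force: 0.0
```

```bash
python3 - <<'E'
from h import *
x0=np.array([.4823,-.3578]);yaw=.586;a=np.array([np.cos(yaw),np.sin(yaw)]);n=np.array([-a[1],a[0]])
ims=[]
for nm,b in(("scene",(345,260,124,93)),("top",(400,200,124,93))):
    z0=np.load(nm+"0.npz")["P"]; d,P=cam(nm)
    for q,l in((z0,"before"),(P,"after")):
        al=(q[...,:2]-x0)@a; la=(q[...,:2]-x0)@n; z=q[...,2]; o=[]
        for lo,hi,w in((-.1,-.082,.012),(-.04,.04,.014),(.09,.125,.01),(.125,.15,.01)):
            m=(al>lo)&(al<hi)&(abs(la)<w)&(z>.05)&(z<.085)
            o+=[(la[m].mean().round(4),np.median(z[m]).round(4),al[m].min().round(4),al[m].max().round(4))]
        print(nm,l,[tuple(map(float,i)) for i in o])
E
```

```text
scene before [(-0.0018, 0.0656, -0.0944, -0.0825), (-0.0023, 0.0693, -0.0398, 0.0396), (-0.001, 0.0629, 0.0916, 0.1249), (-0.0015, 0.0626, 0.1257, 0.1411)]
scene after [(-0.0029, 0.0657, -0.0947, -0.0824), (-0.0038, 0.0693, -0.04, 0.04), (-0.0029, 0.063, 0.0901, 0.1235), (-0.0036, 0.0625, 0.1251, 0.1414)]
top before [(0.0014, 0.066, -0.0969, -0.0851), (0.0024, 0.0688, -0.0395, 0.0399), (0.0004, 0.0627, 0.0924, 0.1246), (0.0011, 0.0616, 0.1252, 0.1378)]
top after [(-0.0002, 0.0652, -0.0956, -0.0833), (0.0009, 0.0691, -0.0397, 0.0397), (-0.0016, 0.0628, 0.0916, 0.1242), (-0.0012, 0.0614, 0.1251, 0.1413)]
```

```bash
python3 -c "
from rig import order; print(order.job_done())"
```

```text
the job is handed in; nothing more can be done
None
```

I drew the tray out until it bore firmly on the stops (peak pull about 16 N), unhooked it, laid the hook back in both forks within about 2 mm of its starting place, and handed the job in at about 24 s. No verdict came back, and I judged both corners seated from the tray's square front edge and the stiff pull, not by measuring each corner.

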